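# Gauge the socket and fit the levelling rest

### The arm

A 6-joint arm with a two-finger parallel gripper is mounted at the origin on the work surface. World frame = base frame: x ahead of the robot, y to its left, z up, the work surface at z = 0. Lengths are in m, angles in rad, forces in N, time in s.
With the tool pointing down it reaches from about 0.375 to 0.9 m from the base axis. Payload 3.1 kg.
Tool frame: the origin (TCP) lies midway between the tips of the shut fingers; the grasp point (between the pads) lies 19 mm behind it; z points along the fingers, y is the line along which they close (so a half turn about z gives the same grasp; the last joint's range is limited). The gripper opens to 85 mm and grips with 20 to 120 N. Pads are 22 mm wide; open, the fingers measure 114 mm over their backs; the gripper's body (76 mm by 85 mm) begins 54 mm behind the grasp point. The pads swing forward as they close: fully open they stand 13 mm farther back than shut.
Start: joints at [-1.462, 0.527, 1.433, -0, 1.181, -0.178], TCP at [0.177, -0.599, 0.231] pointing down, gripper open.
Joint ranges: [-3.08, 3.08], [-0.75, 2.2], [0.22, 2.44], [-1.43, 4.57], [0, 2.65], [-2.85, 2.85]. Speed limits (rad/s): [2.79, 2.79, 3.14, 3.14, 3.14, 3.14].

### API

Orientations are given as a unit quaternion [x, y, z, w].
In Python, from station import manip gives the robot as it stands. The module is installed in compiled form; this text tells all that it offers.
- The arm moves only by the tool apply_moves, never from a script. Its arguments are lists of equal length, an entry for each row: "claw": the gripper's target within -1 to 1 (fully open at 1, half-way at 0, shut at -1); "travel": the shift along the tool's x, y, z scaled (see below), a list of three; "turn": the turn, a rotation vector about the tool's x, y, z scaled (see below), a list of three. In form: {"claw": [claw, ...], "travel": [[dx, dy, dz], ...], "turn": [[rx, ry, rz], ...]}. A call has 1 to 5 rows; each row is the pose to reach, as a shift and turn from the pose commanded when the call began, along the tool's axes at that moment, turning the shorter way round; what a row does not reach only later rows make up. The controller multiplies each number of a shift by 800 mm and each number of a turn by 180 degrees. A row lasts 1/12 s, in which the tool goes at most 41.7 mm and 7.16 degrees, less where a joint would pass 70% of its speed; a pose out of reach is approached as far as the arm can. A call with a number of a shift or a turn outside -1 to 1 is refused whole. A call with a gripper value outside its range is refused whole. The fingers move at their own pace and stop on an object; "newtons" is the grip in N (left out, the last holds). Time passes only in rows, so rows that repeat a pose let the fingers close. It gives the time, the measured TCP pose, the force, the opening and the grip force at its end, in the units of the state.
- manip.sense(): the state, without advancing time (a new reading comes with each control period).
- manip.snapshot(name): name is "side" or "top"; returns a dict with "pixels" (420x560x3 uint8, red, green, blue), "depth" (420x560 float32, m along the optical axis (not along the pixel's ray), 0 where there is no reading), "intrinsics" (3x3 intrinsics, pixels), "k1" (the pictures are not rectified: a ray, as slopes to the right and down, at radius r is drawn at 1 + k1 r^2 times it, then the intrinsics apply), "R" (3x3) and "t" (3): a world point X has camera coordinates R X + t. Camera axes: x right, y down, z forward; pixel columns grow to the right and rows downward; lengths in m; the calibration is good to about 2 mm. A picture is of the moment at which its call begins.
- manip.sign_off(): hands the job in; it is judged then, once.
The state is a dict: "t": time; "q": joint angles; "qd": joint speeds; "tau": joint torques, N m; "tcp_pos": TCP position; "tool_rot": TCP orientation; "force": force on the tool from outside, world axes, zero at the start; "ft_torque": the same for the moment, N m; "finger_gap": opening from 0.0 (shut) to 1.0 (fully open); "gripper_force": force on a finger pad.
Only numpy, scipy, OpenCV 4.12 (cv2) and the standard library are available. Lean on these libraries where they do the work, as an engineer would, in place of code of your own. Each camera call takes 0.05 s, during which the arm holds its last target. There are 200 camera calls.

### The job

The board fixture lacks its third rest post. Take the depth rod from its stand, feel for the socket in the fixture's steel plate and gently touch the socket's bottom with the rod to learn how deep it is, and put the rod back in its stand. Then fit the one post from the rack that, fully home in the socket, stands upright with its top level with the two fixed rests; leave the other two posts standing in the rack, force nothing, and do not knock about the things lying around the fixture.

Things in the scene. Friction and masses are not known exactly. Their poses are not given: they have to be found in the camera images.
- fixture: aluminium board fixture fixed to the bench, 130 (x) x 160 (y) x 40 mm. Origin under its centre, z up. Two fixed rest posts on its -y half. On its +y half a level steel plate 60 (x) x 70 (y) x 4 mm, top 44 mm above the bench, with one round blind socket at its centre; 4 screw heads 2 mm high, 23 mm in x and 26 mm in y from the socket. Plate and socket do not move
- socket_nominal (a point): nominal centre of the socket's mouth on the plate's top, at fixture x 0, y +35 mm. The plate was clamped by hand: the true socket lies at this x but -6 to +6 mm away along the fixture's y; this offset is not measured. Socket: dia 13.5 mm, 1.5 mm chamfer, vertical, hard flat bottom 18, 26 or 34 mm below the plate's top; only probing tells which
- rest_left (a point): centre of the top of the fixed rest post (dia 12 mm) at fixture x -50, y -60 mm, 84 mm above the bench = 40 mm above the steel plate's top: the level for the new post's top
- rest_right (a point): the same for the fixed rest post at fixture x +50, y -60 mm, equally high
- rod: steel depth rod, upright in its stand, 95 to 145 g. Shaft dia 12 mm, 60 mm long, 1 mm chamfer at the tip; above it a collar dia 30 mm, 4 mm high; above that a dark round handle dia 20 mm, 64 to 110 mm above the tip. Origin at the tip's centre, z towards the handle
- rod_tip (a point): centre of the rod's tip (the rod's origin)
- stand: black block 70 x 70 x 50 mm fixed to the bench, one round hole dia 15 mm, 40 mm deep (floor 10 mm above the bench), 3 mm chamfer. Origin under its centre. The rod stands in it, 20 mm of shaft showing below the collar
- stand_mouth (a point): centre of the stand hole's mouth, 50 mm above the bench
- rack: grey rack 150 (x) x 45 (y) x 26 mm fixed to the bench, three holes dia 14.5 mm, 18 mm deep (floor 8 mm above the bench) in a row along x at -50, 0, +50 mm, 2 mm chamfer. Origin under its centre. On one side of the fixture, the rod's stand on the other; which side varies
- post_short: the shortest of three loose plain aluminium rest posts, dia 12 mm, 58 mm long, with a 2.5 mm black rubber top of the same diameter and a 1 mm chamfer at the foot; stands upright in one of the rack's three holes (which one varies), 18 mm of it below the rack's top. 30 g. Origin at the centre of its foot, z to its top
- post_mid: the middle of three loose plain aluminium rest posts, dia 12 mm, 66 mm long, with a 2.5 mm black rubber top of the same diameter and a 1 mm chamfer at the foot; stands upright in one of the rack's three holes (which one varies), 18 mm of it below the rack's top. 30 g. Origin at the centre of its foot, z to its top
- post_long: the longest of three loose plain aluminium rest posts, dia 12 mm, 74 mm long, with a 2.5 mm black rubber top of the same diameter and a 1 mm chamfer at the foot; stands upright in one of the rack's three holes (which one varies), 18 mm of it below the rack's top. 30 g. Origin at the centre of its foot, z to its top
- post_short_top (a point): centre of the short post's top, 58 mm above its foot: level with the fixed rests in an 18 mm deep socket
- post_mid_top (a point): centre of the middle post's top, 66 mm above its foot: level in a 26 mm deep socket
- post_long_top (a point): centre of the long post's top, 74 mm above its foot: level in a 34 mm deep socket
- board: green circuit board 75 x 100 mm with silver capacitors; origin under its centre. A bystander: leave it alone
- spool: solder spool, 60 mm across, 40 mm high; origin under its centre. A bystander: leave it alone
- flux: white plastic bottle, 40 mm across, 100 mm high, red cap; origin under its centre. A bystander: leave it alone
- tin: small round metal tin, 32 mm across, 17 mm high. A bystander: leave it alone
- heatsink: finned aluminium heat sink 36 x 22 x 13 mm. A bystander: leave it alone

How it is judged:
On the way, in this order (a step that is already met when the one before it is completed fails the run):
1. the rod's tip is pressed lightly on the socket's bottom, 18, 26 or 34 mm below the plate's top to 1.5 mm (over 1.5 N) for 0.2 s ((z of rod_tip in the frame of socket_nominal between -0.0195 and -0.0165 m or z of rod_tip in the frame of socket_nominal between -0.0275 and -0.0245 m or z of rod_tip in the frame of socket_nominal between -0.0355 and -0.0325 m) and horizontal distance between rod_tip and socket_nominal below 0.012 m and contact force between rod and fixture above 1.5 N and linear speed of rod below 0.03 m/s), for 0.2 s.
2. the rod is back in its stand, standing on the hole's floor (horizontal distance between rod_tip and stand_mouth below 0.012 m and z of rod_tip in the frame of stand between 0.007 and 0.014 m and angle between rod's own z axis and vertical below 0.15 rad and linear speed of rod below 0.01 m/s), for 0.2 s.
At the end, for the whole second after the job is handed in: One post stands in the fixture's socket (within 12 mm of the nominal point, tilted under 0.12 rad, at rest) with its top level with the fixed rests to 2.5 mm; the other two posts stand in the rack's holes on the hole floors, and the rod stands in its stand's hole on the floor, at rest (all of step 2 and ((z of post_short_top in the frame of rest_left between -0.0025 and 0.0025 m and horizontal distance between post_short and socket_nominal below 0.012 m and angle between post_short's own z axis and vertical below 0.12 rad and linear speed of post_short below 0.01 m/s and z of post_mid in the frame of rack between 0.004 and 0.012 m and y of post_mid in the frame of rack between -0.02 and 0.02 m and x of post_mid in the frame of rack between -0.07 and 0.07 m and angle between each of post_mid, post_long's own z axis and vertical below 0.2 rad and z of post_long in the frame of rack between 0.004 and 0.012 m and y of post_long in the frame of rack between -0.02 and 0.02 m and x of post_long in the frame of rack between -0.07 and 0.07 m) or (z of post_mid_top in the frame of rest_left between -0.0025 and 0.0025 m and horizontal distance between post_mid and socket_nominal below 0.012 m and angle between post_mid's own z axis and vertical below 0.12 rad and linear speed of post_mid below 0.01 m/s and z of post_short in the frame of rack between 0.004 and 0.012 m and y of post_short in the frame of rack between -0.02 and 0.02 m and x of post_short in the frame of rack between -0.07 and 0.07 m and angle between each of post_short, post_long's own z axis and vertical below 0.2 rad and z of post_long in the frame of rack between 0.004 and 0.012 m and y of post_long in the frame of rack between -0.02 and 0.02 m and x of post_long in the frame of rack between -0.07 and 0.07 m) or (z of post_long_top in the frame of rest_left between -0.0025 and 0.0025 m and horizontal distance between post_long and socket_nominal below 0.012 m and angle between post_long's own z axis and vertical below 0.12 rad and linear speed of post_long below 0.01 m/s and z of post_short in the frame of rack between 0.004 and 0.012 m and y of post_short in the frame of rack between -0.02 and 0.02 m and x of post_short in the frame of rack between -0.07 and 0.07 m and angle between each of post_short, post_mid's own z axis and vertical below 0.2 rad and z of post_mid in the frame of rack between 0.004 and 0.012 m and y of post_mid in the frame of rack between -0.02 and 0.02 m and x of post_mid in the frame of rack between -0.07 and 0.07 m))); the robot touches nothing.
It fails at once if the rod is pressed or knocked against the fixture with more than 40 N (contact force between rod and fixture above 40 N).
It fails at once if a post is pressed or knocked against the fixture with more than 40 N (contact force between any of post_short, post_mid, post_long and fixture above 40 N).
It fails at once if the hand or arm strikes the fixture with more than 40 N (contact force between any of the fingers, the arm and fixture above 40 N).
It fails at once if a bystander is moved more than 25 mm (distance of any of board, spool, flux, tin, heatsink from where it was at the start of the episode above 0.025 m).
It also fails if it takes over 72 s, if anything falls off the work surface, if the arm or the gripper's body presses on something with over 40 N, if the wrist force passes 120 N, or if a joint passes its speed limit or range.

## Working session

There is one attempt and no reset: what is moved stays moved. The work goes in short steps, Python scripts to look and compute and a tool call to move; the robot and the scene stay as the last step left them, time stands still between calls to the robot, and variables do not carry over. Pictures are saved under pics/ and viewed, at most 10 in all, crops included, and the job is handed in when it is done.

Besides the shell and the picture viewer there is one more tool, called after "Request:" as a command line: name --argument value ..., lists and objects as JSON in quotes. apply_moves: Moves the arm, as the interface text tells. Shifts and turns lie within -1 to 1; 1 stands for 800 mm of shift or 180 degrees of turn. Its arguments: {"type":"object","properties":{"claw":{"type":"array","items":{"type":"number"}},"travel":{"type":"array","items":{"type":"array","items":{"type":"number"}}},"turn":{"type":"array","items":{"type":"array","items":{"type":"number"}}},"newtons":{"type":"number"}},"required":["claw","travel","turn"]}

```bash
mkdir -p pics; cat > h.py <<'E'
import numpy as np, cv2
from station import manip
def world(s,u,v,z=None,d=None):
    K=s["intrinsics"];R=np.array(s["R"]);t=np.array(s["t"])
    x=(u-K[0][2])/K[0][0];y=(v-K[1][2])/K[1][1];a,b=x,y
    for _ in range(20):
        k=1+s["k1"]*(a*a+b*b);a,b=x/k,y/k
    r=R.T@np.array([a,b,1.]);c=-R.T@t
    if z is not None: return c+r*(z-c[2])/r[2]
    if d is None: d=s["depth"][int(round(v)),int(round(u))]
    return c+r*d
def save(n,s): cv2.imwrite(f"pics/{n}.png",cv2.cvtColor(s["pixels"],cv2.COLOR_RGB2BGR))
E
python3 - <<'E'
from h import *
import pickle
for n in("top","side"):
    s=manip.snapshot(n);save(n+"0",s);pickle.dump(s,open(n+"0.pkl","wb"))
    print(n,s["intrinsics"],s["k1"],-np.array(s["R"]).T@np.array(s["t"]),np.array(s["R"]).round(2).tolist())
print(manip.sense())
E
```

```text
top [[489.16937785   0.         278.43138331]
 [  0.         489.16937785 210.23325062]
 [  0.           0.           1.        ]] 0.04068490011093574 [ 0.40953468 -0.00229837  1.09209605] [[0.04, -1.0, -0.0], [-0.98, -0.03, -0.21], [0.21, 0.01, -0.98]]
side [[409.40080944   0.         284.67706695]
 [  0.         409.40080944 213.91143593]
 [  0.           0.           1.        ]] -0.118788137543846 [ 0.379566   -0.46296901  0.72785905] [[0.9, -0.43, 0.02], [-0.33, -0.71, -0.63], [0.28, 0.56, -0.78]]
{'t': 0.1, 'q': array([-1.46148852e+00,  5.28407802e-01,  1.43371926e+00, -2.81770400e-06,
        1.18141618e+00, -1.78458915e-01]), 'qd': array([ 0.0016547 , -0.00104539, -0.00371539,  0.00099752, -0.00171727,
        0.00017572]), 'tau': array([ 1.56516599e-04, -4.43303776e+01, -1.78586161e+01, -2.25066815e-04,
        3.91069523e-03,  7.96923786e-06]), 'tcp_pos': array([ 0.17736566, -0.59865923,  0.23042768]), 'tool_rot': array([ 9.89666088e-01,  1.43387879e-01,  3.24125907e-05, -9.74758094e-04]), 'force': array([-0.15567819,  0.97787663,  0.73600572]), 'ft_torque': array([ 0.01826098, -0.00151057,  0.053676  ]), 'gripper_force': 0.0, 'finger_gap': 0.9965951765934652}
```

View pics/top0.png

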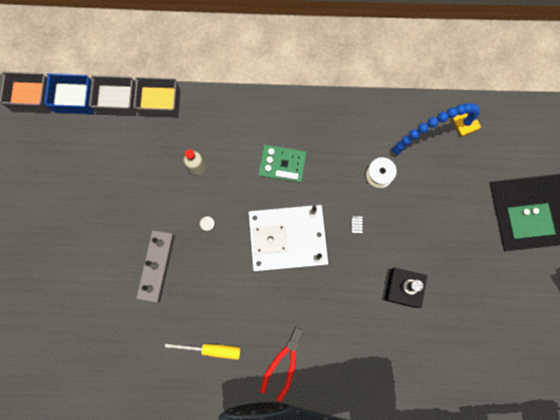

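View pics/side0.png

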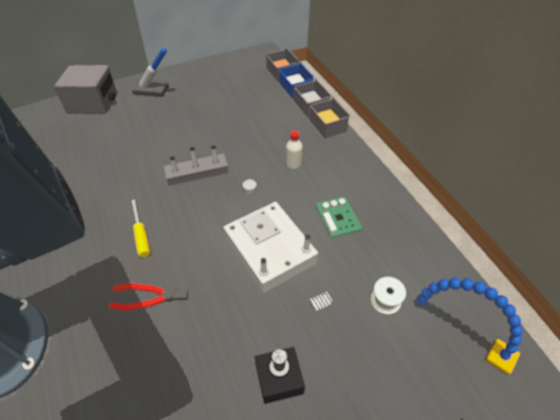

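The top view shows the fixture at about (288,238), the plate's socket near (270,239), the rack at (155,265) on +y, and the rod stand at (405,287) on -y. The side view shows the same layout. I'll enlarge both to read exact pixels.

```bash
python3 - <<'E'
from h import *
import pickle
T=pickle.load(open("top0.pkl","rb"));S=pickle.load(open("side0.pkl","rb"))
def crop(s,u,v,w,h,k): return cv2.resize(s["pixels"][v:v+h,u:u+w],None,fx=k,fy=k,interpolation=cv2.INTER_CUBIC)
a=crop(T,240,200,100,75,4);b=crop(T,130,225,100,75,4);c=crop(T,370,250,100,75,4);d=crop(S,150,130,100,75,4)
im=np.vstack([np.hstack([a,b]),np.hstack([c,d])])
cv2.imwrite("pics/c1.png",im[:,:,::-1])
e=crop(S,220,195,100,100,4);f=crop(S,240,325,100,100,4)[:,:400]
f=cv2.resize(S["pixels"][320:420,240:340],None,fx=4,fy=4,interpolation=cv2.INTER_CUBIC)
cv2.imwrite("pics/c2.png",np.hstack([e,f])[:,:,::-1])
E
```

```text
(no output)
```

View pics/c1.png

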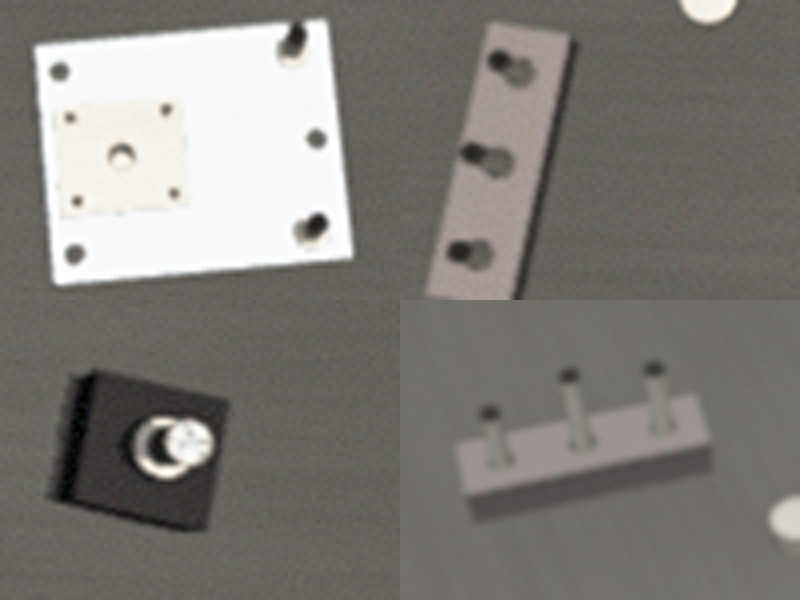

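View pics/c2.png

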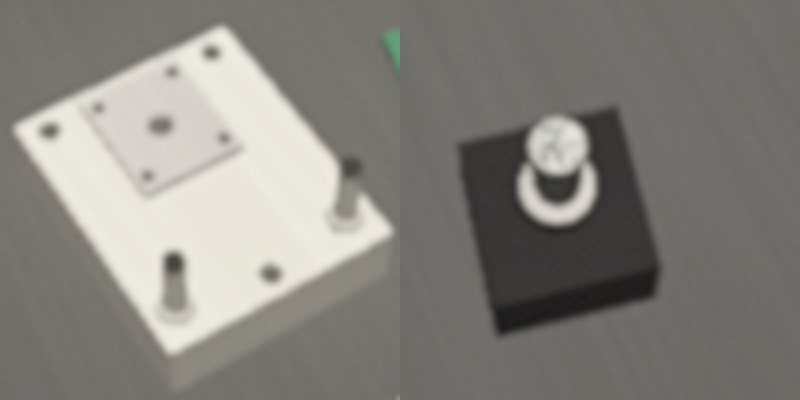

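c1 (4x) shows the socket mouth at (122,155) in the fixture panel. In the rack panel the post tops are at (99,61), (71,154) and (58,251). The rod handle's top is at (190,142) in the stand panel. In c2 the socket is at (161,125) and the handle's top at (156,145).

```bash
python3 - <<'E'
from h import *
import pickle
from scipy.optimize import least_squares
T=pickle.load(open("top0.pkl","rb"));S=pickle.load(open("side0.pkl","rb"))
P=lambda s,o,p,z=None:world(s,o[0]+(p[0]+.5)/4-.5,o[1]+(p[1]+.5)/4-.5,z)
A=(240,200);B=(130,225);C=(370,250);D=(150,130);E=(220,195);F=(240,320)
mm=lambda x:(1000*np.array(x)).round(1)
def fit(name,pts,model):
    m=np.array(model,float)/1000
    f=lambda q:np.hypot(*0*m.T) if 0 else ((np.array([[np.cos(q[2]),-np.sin(q[2])],[np.sin(q[2]),np.cos(q[2])]])@m.T).T+q[:2]-np.array(pts)[:,:2]).ravel()
    best=min((least_squares(f,[.4,0,a]) for a in(0,1.5,3,4.5)),key=lambda r:r.cost)
    print(name,mm(best.x[:2]),np.degrees(best.x[2]).round(2),"res",mm(best.fun)); return best.x
ta=[P(T,A,p,.04) for p in((36,45),(326,20),(352,257),(56,284))]
fit("fix top",ta,[(65,80),(65,-80),(-65,-80),(-65,80)])
sc=[P(T,A,p,.046) for p in((70,117),(167,109),(174,192),(77,201))]
fit("plate top",sc,[(23,26),(23,-26),(-23,-26),(-23,26)])
sc=[P(S,E,p,.046) for p in((98,107),(172,71),(224,137),(147,175))]
fit("plate side",sc,[(-23,26),(23,26),(23,-26),(-23,-26)])
rt=[P(T,A,p,.084) for p in((297,32),(318,221))];fit("rests top",rt,[(50,-60),(-50,-60)])
rs=[P(S,E,p,.084) for p in((174,261),(349,166))];fit("rests side",rs,[(-50,-60),(50,-60)])
sa=[P(S,E,p,.04) for p in((14,128),(225,25),(393,232),(172,353))]
fit("fix side",sa,[(-65,80),(65,80),(65,-80),(-65,-80)])
print("socket",mm(P(T,A,(122,155),.044)),mm(P(S,E,(161,125),.044)))
st=[P(T,C,p,.05) for p in((97,72),(229,102),(205,230),(75,200))];fit("stand top",st,[(35,35),(35,-35),(-35,-35),(-35,35)])
ss=[P(S,F,p,.05) for p in((58,143),(215,107),(260,262),(98,303))];fit("stand side",ss,[(-35,35),(35,35),(35,-35),(-35,-35)])
print("handle",mm(P(T,C,(190,142),.12)),mm(P(S,F,(156,145),.12)),"collar",mm(P(T,C,(160,148),.074)),mm(P(S,F,(157,187),.074)))
ra=[P(T,B,p,.026) for p in((119,72),(97,162),(79,254))];print("rackholes top",[mm(p) for p in ra])
fit("rack",ra,[(-50,0),(0,0),(50,0)])
rb=[P(S,D,p,.026) for p in((264,127),(182,142),(102,162))];fit("rack side",rb,[(-50,0),(0,0),(50,0)])
for a,b in zip(((99,61),(71,154),(58,251)),((254,69),(170,75),(89,113))):
    print("post",[(int(z*1000),mm(P(T,B,a,z)[:2]),mm(P(S,D,b,z)[:2])) for z in(.066,.074,.082)])
q=manip.sense();from scipy.spatial.transform import Rotation as Ro
print(Ro.from_quat(q["tool_rot"]).as_matrix().round(3))
E
```

```text
fix top [572.4 -14.3] 367.23 res [-0.7 -0.3 -0.3 -0.1  0.5 -0.2  0.5  0.5]
plate top [567.5  23.7] 7.07 res [ 0.1 -0.4  0.2  0.4 -0.3  0.1  0.  -0.2]
plate side [567.1  24.1] 7.11 res [-0.2  0.1  0.2 -0.2 -0.1  0.1  0.1 -0.1]
rests top [572.8 -13.8] 7.41 res [-0.1 -0.   0.1  0. ]
rests side [571.2 -13.9] 8.0 res [-0.1 -0.   0.1  0. ]
fix side [572.8 -13.5] 367.33 res [ 0.8  0.5 -1.1 -1.   0.4  0.5 -0.1  0. ]
socket [567.6  23.7  44. ] [567.3  23.4  44. ]
stand top [ 473.8 -268.6] -11.03 res [ 1.1 -0.1  0.8  0.1 -1.3 -0.9 -0.6  0.9]
stand side [ 474.5 -268.5] 349.09 res [-0.5  0.4  1.5  1.1  0.9 -0.8 -1.9 -0.7]
handle [ 474.3 -269.6  120. ] [ 473.4 -268.6  120. ] collar [ 473.7 -266.9   74. ] [ 473.4 -269.8   74. ]
rackholes top [array([552.4, 266.4,  26. ]), array([502.9, 274. ,  26. ]), array([453.4, 279.1,  26. ])]
rack [502.9 273.2] 172.71 res [ 0.1  0.4  0.  -0.8 -0.1  0.4]
rack side [502.7 272.8] 172.44 res [-0.3  0.8  0.2 -1.6  0.1  0.7]
post [(66, array([552.5, 267.4]), array([553.9, 274.1])), (74, array([551.4, 265.3]), array([551.8, 265.2])), (82, array([550.2, 263.2]), array([549.7, 256.3]))]
post [(66, array([503.1, 277.5]), array([506.3, 290.6])), (74, array([502.3, 275.3]), array([504.8, 281.5])), (82, array([501.6, 273.1]), array([503.3, 272.4]))]
post [(66, array([452.9, 279.5]), array([452.9, 279.3])), (74, array([452.6, 277.3]), array([452. , 270.4])), (82, array([452.3, 275.1]), array([451.2, 261.4]))]
[[ 0.959  0.284 -0.   ]
 [ 0.284 -0.959  0.002]
 [ 0.    -0.002 -1.   ]]
```

The socket is visible from both cameras at about (567.4, 23.7). The posts, from far to near, are mid (552,265), long (502,273) and short (453,279). The rod is at (474,-269). I'll go above the rod first, aligning the tool with the world axes.

Request:
apply_moves --claw '[0.2, 0.2, 0.2, 0.2, 0.2]' --travel '[[0.4726, -0.29, 0], [0.4726, -0.29, 0], [0.4726, -0.29, 0], [0.4726, -0.29, 0], [0.4726, -0.29, 0]]' --turn '[[0, 0, 0.0916], [0, 0, 0.0916], [0, 0, 0.0916], [0, 0, 0.0916], [0, 0, 0.0916]]' --newtons 40

```text
t: 0.52
tcp_pos: [0.3175, -0.4426, 0.2309]
tool_rot: [1.0, -0.0, -0.0, -0.0]
force: [0.3, -0.5, -0.5]
finger_gap: 0.597
gripper_force: 0.0
```

Request:
apply_moves --claw '[0.2, 0.2, 0.2, 0.2, 0.2]' --travel '[[0.1956, -0.217, 0], [0.1956, -0.217, 0], [0.1956, -0.217, 0], [0.1956, -0.217, 0], [0.1956, -0.217, 0]]' --turn '[[0, 0, 0], [0, 0, 0], [0, 0, 0], [0, 0, 0], [0, 0, 0]]'

```text
t: 0.93
tcp_pos: [0.4571, -0.2877, 0.2311]
tool_rot: [1.0, -0.0, -0.0, -0.0]
force: [-0.3, -0.3, 0.1]
finger_gap: 0.598
gripper_force: 0.0
```

```bash
python3 -c "
from h import *
s=manip.sense();print(s['t'],s['tcp_pos'],s['finger_gap'])"
```

```text
0.9333 [ 0.45706247 -0.28770811  0.23105972] 0.5977814222152181
```

Request:
apply_moves --claw '[0.2, 0.2, 0.2, 0.2, 0.2]' --travel '[[0.0211, -0.0234, 0], [0.0211, -0.0234, 0.05], [0.0211, -0.0234, 0.1], [0.0211, -0.0234, 0.145], [0.0211, -0.0234, 0.186]]' --turn '[[0, 0, 0], [0, 0, 0], [0, 0, 0], [0, 0, 0], [0, 0, 0]]'

```text
t: 1.35
tcp_pos: [0.4728, -0.2699, 0.0805]
tool_rot: [1.0, 0.001, -0.0, -0.0]
force: [0.3, -0.4, -0.3]
finger_gap: 0.602
gripper_force: 0.0
```

Request:
apply_moves --claw '[-1, -1, -1, -1, -1]' --travel '[[0, 0, 0], [0, 0, 0], [0, 0, 0], [0, 0, 0], [0, 0, 0]]' --turn '[[0, 0, 0], [0, 0, 0], [0, 0, 0], [0, 0, 0], [0, 0, 0]]' --newtons 60

```text
t: 1.77
tcp_pos: [0.4734, -0.2709, 0.0843]
tool_rot: [1.0, -0.0, 0.001, 0.0]
force: [-1.5, 2.8, -1.8]
finger_gap: 0.22
gripper_force: 58.5
```

Request:
apply_moves --claw '[-1, -1, -1, -1, -1]' --travel '[[0, 0, -0.03], [0, 0, -0.07], [0, 0, -0.11], [0, 0, -0.1375], [0, 0, -0.1375]]' --turn '[[0, 0, 0], [0, 0, 0], [0, 0, 0], [0, 0, 0], [0, 0, 0]]'

```text
t: 2.18
tcp_pos: [0.4765, -0.2741, 0.1996]
tool_rot: [1.0, 0.0, 0.006, 0.005]
force: [0.0, -1.0, -0.1]
finger_gap: 0.218
gripper_force: 58.9
```

Request:
apply_moves --claw '[-1, -1, -1, -1, -1]' --travel '[[0.015, -0.048, 0], [0.03, -0.096, 0], [0.045, -0.144, 0], [0.06, -0.192, 0], [0.075, -0.24, 0]]' --turn '[[0, 0, 0], [0, 0, 0], [0, 0, 0], [0, 0, 0], [0, 0, 0]]'

```text
t: 2.6
tcp_pos: [0.5337, -0.0776, 0.1934]
tool_rot: [1.0, -0.0, 0.001, 0.001]
force: [1.4, -0.3, -1.4]
finger_gap: 0.22
gripper_force: 59.0
```

Request:
apply_moves --claw '[-1, -1, -1, -1, -1]' --travel '[[0.016, -0.048, 0], [0.032, -0.096, 0], [0.041, -0.125, 0], [0.041, -0.125, 0.05], [0.041, -0.125, 0.05]]' --turn '[[0, 0, 0], [0, 0, 0], [0, 0, 0], [0, 0, 0], [0, 0, 0]]'

```text
t: 3.02
tcp_pos: [0.5629, 0.0233, 0.148]
tool_rot: [1.0, 0.002, -0.004, -0.0]
force: [-1.7, -0.2, -2.2]
finger_gap: 0.22
gripper_force: 58.9
```

```bash
python3 - <<'E'
from h import *
s=manip.sense();print(s['t'],s['tcp_pos'],s['force'])
T=manip.snapshot("top");S=manip.snapshot("side")
import pickle;pickle.dump((T,S),open("1.pkl","wb"))
a=cv2.resize(T["pixels"][195:295,220:320],None,fx=4,fy=4,interpolation=cv2.INTER_CUBIC)
b=cv2.resize(S["pixels"][170:270,210:310],None,fx=4,fy=4,interpolation=cv2.INTER_CUBIC)
cv2.imwrite("pics/d1.png",np.hstack([a,b])[:,:,::-1])
print(manip.sense()['tcp_pos'])
E
```

```text
3.0167 [0.56290102 0.02326184 0.14800935] [-1.73665755 -0.20943542 -2.15021539]
[0.56471698 0.02130572 0.15176015]
```

View pics/d1.png

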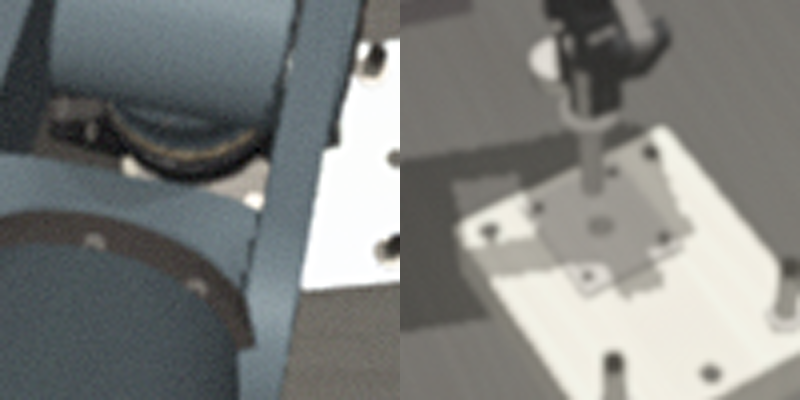

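The side half of d1 shows the tip at about (192,190) and the socket at (200,225). The top view is blocked by the arm.

```bash
python3 - <<'E'
from h import *
import pickle
T,S=pickle.load(open("1.pkl","rb"))
P=lambda X,Y,z:(1000*world(S,210+(X+.5)/4-.5,170+(Y+.5)/4-.5,z)).round(1)
for Y in(188,190,192):
  for z in(.0765,.0785): print(Y,z,P(192,Y,z))
print("sock",P(200,225,.044))
for _ in range(3):
  manip.snapshot("side");s=manip.sense();print(s['t'],s['tcp_pos'],s['force'],s['tool_rot'].round(4))
E
```

```text
188 0.0765 [563.6  23.9  76.5]
188 0.0785 [563.   22.4  78.5]
190 0.0765 [563.1  22.7  76.5]
190 0.0785 [562.5  21.2  78.5]
192 0.0765 [562.6  21.5  76.5]
192 0.0785 [562.   20.   78.5]
sock [566.8  23.7  44. ]
3.1667 [0.56595331 0.02065141 0.15308116] [ 0.68232326 -1.15828498 -0.80386803] [ 1.e+00 -1.e-04  2.e-04  2.e-04]
3.2167 [0.56666857 0.02020679 0.1539004 ] [ 0.23406286 -0.33330971 -0.31322889] [ 1.0e+00 -5.0e-04  1.2e-03  3.0e-04]
3.2667 [0.5669904  0.02003647 0.15430266] [ 1.00010001 -0.53136607 -0.45343456] [ 1.0e+00 -7.0e-04  1.7e-03  4.0e-04]
```

Request:
apply_moves --claw '[-1, -1, -1, -1, -1]' --travel '[[0, -0.0036, 0.02], [0, -0.0036, 0.038], [0, -0.0036, 0.038], [0, -0.0036, 0.038], [0, -0.0036, 0.038]]' --turn '[[0, 0, 0], [0, 0, 0], [0, 0, 0], [0, 0, 0], [0, 0, 0]]'

```text
t: 3.68
tcp_pos: [0.5669, 0.0232, 0.1236]
tool_rot: [1.0, -0.0, 0.001, 0.0]
force: [0.3, -0.5, -1.7]
finger_gap: 0.224
gripper_force: 59.0
```

```bash
python3 - <<'E'
from h import *
s=manip.sense();print(s['t'],s['tcp_pos'],s['force'])
manip.snapshot("side");manip.snapshot("side")
print(manip.sense()['tcp_pos'])
S=manip.snapshot("side")
import pickle;pickle.dump(S,open("2.pkl","wb"))
b=cv2.resize(S["pixels"][195:245,225:291],None,fx=12,fy=12,interpolation=cv2.INTER_CUBIC)
cv2.imwrite("pics/d2.png",b[:,:,::-1])
print(manip.sense()['tcp_pos'])
E
```

```text
3.6833 [0.56693812 0.02324911 0.12363122] [ 0.3002767  -0.52634207 -1.7455588 ]
[0.56692568 0.02348041 0.12354679]
[0.56673699 0.02358568 0.12333472]
```

View pics/d2.png

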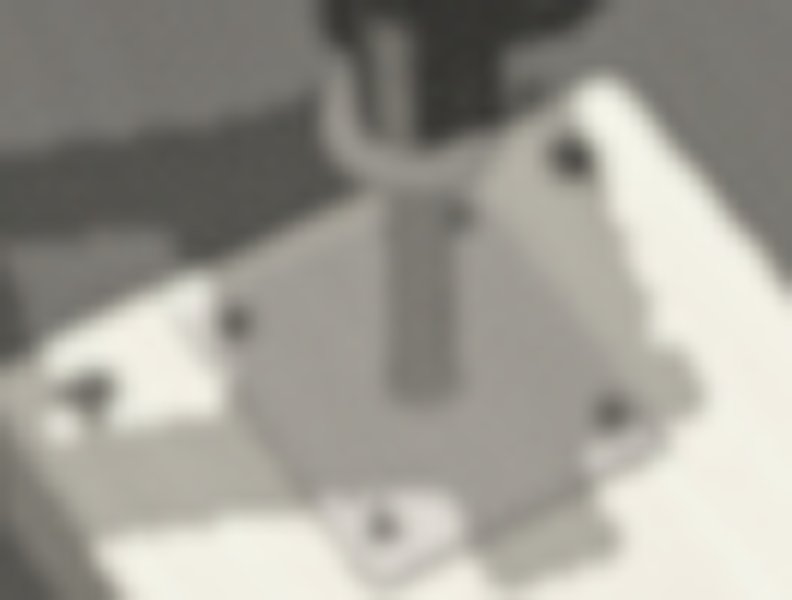

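The tip's face centre is at about (423,382) in d2 (bottom edge 405), and the socket is hidden behind the shaft.

```bash
python3 - <<'E'
from h import *
import pickle
S=pickle.load(open("2.pkl","rb"))
P=lambda X,Y,z:(1000*world(S,225+(X+.5)/12-.5,195+(Y+.5)/12-.5,z)).round(1)
for z in(.048,.049,.050): print(z,P(423,382,z))
sc=[P(*p,46) for p in()]
print("screws mean",np.mean([P(a,b,.046) for a,b in((236,322),(459,216),(612,411),(383,526))],0))
E
```

```text
0.048 [565.5  19.5  48. ]
0.049 [565.2  18.8  49. ]
0.05 [564.9  18.   50. ]
screws mean [567.25  24.    46.  ]
```

```bash
python3 - <<'E'
from h import *
import pickle
S=pickle.load(open("2.pkl","rb"))
for v in range(212,234):
    print(v,[(1000*world(S,u,v)).round(1).tolist() for u in(259,260,261)])
print([(1000*world(S,u,v)).round(1).tolist() for u,v in((250,225),(270,225),(262,236),(250,230))])
E
```

```text
212 [[565.4, 19.4, 95.5], [567.2, 18.6, 95.4], [569.4, 18.7, 94.2]]
213 [[564.8, 18.3, 93.9], [566.9, 18.1, 93.1], [569.2, 18.6, 91.2]]
214 [[564.5, 17.8, 91.4], [566.9, 18.3, 89.6], [569.0, 18.3, 88.5]]
215 [[565.0, 19.3, 86.3], [566.6, 17.9, 87.0], [568.8, 18.1, 85.6]]
216 [[564.9, 19.3, 83.1], [566.3, 17.3, 84.6], [568.9, 18.4, 82.0]]
217 [[565.3, 20.7, 78.0], [566.3, 17.6, 81.1], [568.9, 18.8, 78.3]]
218 [[564.7, 19.5, 76.5], [566.1, 17.6, 77.9], [568.6, 18.2, 75.9]]
219 [[565.1, 20.9, 71.4], [566.3, 18.3, 73.6], [569.1, 19.9, 70.4]]
220 [[564.8, 20.2, 69.0], [566.6, 19.3, 69.1], [568.3, 18.1, 69.6]]
221 [[564.2, 19.1, 67.3], [566.7, 19.8, 65.2], [568.7, 19.4, 64.6]]
222 [[564.2, 19.3, 63.7], [566.3, 19.2, 62.7], [566.9, 15.0, 67.3]]
223 [[564.9, 21.6, 57.3], [566.3, 19.4, 59.1], [568.7, 20.0, 57.1]]
224 [[564.1, 19.6, 56.7], [566.1, 19.2, 56.1], [568.5, 19.5, 54.4]]
225 [[563.9, 19.4, 53.6], [566.1, 19.4, 52.4], [571.9, 28.7, 38.2]]
226 [[568.5, 31.9, 32.8], [571.1, 32.7, 30.4], [572.2, 29.8, 33.3]]
227 [[568.3, 31.6, 29.7], [571.0, 32.8, 26.7], [572.3, 30.2, 29.1]]
228 [[568.4, 32.2, 25.4], [570.6, 31.9, 24.5], [566.6, 15.9, 46.0]]
229 [[562.3, 16.5, 44.2], [564.2, 15.7, 44.1], [565.6, 13.5, 46.0]]
230 [[561.1, 13.7, 44.9], [563.2, 13.4, 44.0], [564.6, 11.2, 45.9]]
231 [[559.8, 10.6, 45.9], [561.6, 9.6, 46.1], [564.0, 10.1, 44.1]]
232 [[558.9, 8.5, 45.5], [560.9, 8.2, 44.7], [562.1, 5.5, 47.4]]
233 [[558.0, 6.6, 44.9], [559.8, 5.5, 45.3], [561.8, 4.9, 44.8]]
[[549.5, 34.8, 43.3], [587.4, 16.5, 44.1], [560.9, -2.2, 43.7], [544.1, 21.5, 44.9]]
```

The depth readings show the shaft ends at row 225 and the dark part below it is the socket itself. That puts the tip axis about (568.4, 24.7) against the socket at (567.3, 23.8). I'll correct by about 1 mm and lower slowly.

Request:
apply_moves --claw '[-1, -1, -1, -1, -1]' --travel '[[-0.0013, 0.001, 0], [-0.0013, 0.001, 0.003], [-0.0013, 0.001, 0.006], [-0.0013, 0.001, 0.009], [-0.0013, 0.001, 0.011]]' --turn '[[0, 0, 0], [0, 0, 0], [0, 0, 0], [0, 0, 0], [0, 0, 0]]'

```text
t: 4.25
tcp_pos: [0.5653, 0.0233, 0.1131]
tool_rot: [1.0, -0.0, 0.0, -0.0]
force: [1.0, 0.4, -0.3]
finger_gap: 0.215
gripper_force: 59.4
```

```bash
cat > st.py <<'E'
from h import *
for i in range(3):
    s=manip.sense();print(round(s['t'],2),(1000*s['tcp_pos']).round(1),s['force'].round(1),s['ft_torque'].round(2))
    if i<2: manip.snapshot("side")
E
python3 st.py
```

```text
4.25 [565.3  23.3 113.1] [ 1.   0.4 -0.3] [ 0.07 -0.17 -0.06]
4.3 [565.2  23.3 112.8] [ 1.1  0.1 -1.2] [ 0.13 -0.29  0.05]
4.35 [565.2  23.3 112.9] [ 0.3  0.1 -1.5] [ 0.13 -0.23  0.01]
```

Request:
apply_moves --claw '[-1, -1, -1, -1, -1]' --travel '[[0, 0, 0.003], [0, 0, 0.006], [0, 0, 0.009], [0, 0, 0.012], [0, 0, 0.014]]' --turn '[[0, 0, 0], [0, 0, 0], [0, 0, 0], [0, 0, 0], [0, 0, 0]]'

```text
t: 4.77
tcp_pos: [0.5652, 0.0232, 0.1019]
tool_rot: [1.0, -0.0, 0.0, -0.0]
force: [0.9, 0.9, 0.1]
finger_gap: 0.219
gripper_force: 59.3
```

Request:
apply_moves --claw '[-1, -1, -1, -1, -1]' --travel '[[0, 0, 0.001], [0, 0, 0.002], [0, 0, 0.003], [0, 0, 0.004], [0, 0, 0.004]]' --turn '[[0, 0, 0], [0, 0, 0], [0, 0, 0], [0, 0, 0], [0, 0, 0]]'

```text
t: 5.18
tcp_pos: [0.5651, 0.0232, 0.0989]
tool_rot: [1.0, -0.0, 0.0, -0.0]
force: [2.3, 1.6, -0.9]
finger_gap: 0.215
gripper_force: 59.2
```

```bash
python3 st.py
```

```text
5.18 [565.1  23.2  98.9] [ 2.3  1.6 -0.9] [ 0.32 -0.47 -0.05]
5.23 [565.1  23.2  98.9] [ 2.3  0.9 -1.8] [ 0.32 -0.45 -0.05]
5.28 [565.1  23.2  98.9] [ 1.8  1.7 -1.8] [ 0.26 -0.51  0.06]
```

Request:
apply_moves --claw '[-1, -1, -1, -1, -1]' --travel '[[0.0008, -0.0005, 0.001], [0.0008, -0.0005, 0.0025], [0.0008, -0.0005, 0.004], [0.0008, -0.0005, 0.005], [0.0008, -0.0005, 0.006]]' --turn '[[0, 0, 0], [0, 0, 0], [0, 0, 0], [0, 0, 0], [0, 0, 0]]'

```text
t: 5.7
tcp_pos: [0.5653, 0.0235, 0.0939]
tool_rot: [1.0, 0.0, -0.0, 0.0]
force: [0.8, 0.4, -0.1]
finger_gap: 0.22
gripper_force: 59.1
```

Request:
apply_moves --claw '[-1, -1, -1, -1, -1]' --travel '[[0, 0, 0.0008], [0, 0, 0.0016], [0, 0, 0.0024], [0, 0, 0.003], [0, 0, 0.003]]' --turn '[[0, 0, 0], [0, 0, 0], [0, 0, 0], [0, 0, 0], [0, 0, 0]]'

```text
t: 6.12
tcp_pos: [0.5653, 0.0236, 0.0915]
tool_rot: [1.0, 0.0, -0.0, -0.0]
force: [0.9, -0.3, -0.3]
finger_gap: 0.218
gripper_force: 59.1
```

```bash
python3 st.py
```

```text
6.12 [565.3  23.6  91.5] [ 0.9 -0.3 -0.3] [ 0.07 -0.16  0.02]
6.17 [565.3  23.6  91.5] [ 1.3  0.2 -1.8] [ 0.04 -0.2  -0.05]
6.22 [565.3  23.5  91.5] [ 0.7  0.  -1.4] [ 0.06 -0.18  0.04]
```

Request:
apply_moves --claw '[-1, -1, -1, -1, -1]' --travel '[[0, 0, 0.0008], [0, 0, 0.0016], [0, 0, 0.0024], [0, 0, 0.0032], [0, 0, 0.0032]]' --turn '[[0, 0, 0], [0, 0, 0], [0, 0, 0], [0, 0, 0], [0, 0, 0]]'

```text
t: 6.63
tcp_pos: [0.5654, 0.0236, 0.089]
tool_rot: [1.0, -0.0, -0.0, -0.0]
force: [1.0, -0.5, -2.1]
finger_gap: 0.222
gripper_force: 59.1
```

```bash
python3 st.py
```

```text
6.63 [565.4  23.6  89. ] [ 1.  -0.5 -2.1] [ 0.05 -0.16 -0.02]
6.68 [565.4  23.6  89. ] [ 0.6 -0.6 -1.7] [ 0.05 -0.13  0.03]
6.73 [565.4  23.6  89. ] [ 0.8  0.1 -1.3] [ 0.01 -0.09  0.01]
```

Request:
apply_moves --claw '[-1, -1, -1, -1, -1]' --travel '[[0, 0, 0.001], [0, 0, 0.002], [0, 0, 0.003], [0, 0, 0.004], [0, 0, 0.0045]]' --turn '[[0, 0, 0], [0, 0, 0], [0, 0, 0], [0, 0, 0], [0, 0, 0]]'

```text
t: 7.15
tcp_pos: [0.5654, 0.0236, 0.0854]
tool_rot: [1.0, 0.0, -0.0, -0.0]
force: [-0.6, 0.1, -0.9]
finger_gap: 0.22
gripper_force: 59.1
```

Request:
apply_moves --claw '[-1, -1, -1, -1, -1]' --travel '[[0, 0, 0.0005], [0, 0, 0.001], [0, 0, 0.0015], [0, 0, 0.002], [0, 0, 0.002]]' --turn '[[0, 0, 0], [0, 0, 0], [0, 0, 0], [0, 0, 0], [0, 0, 0]]'

```text
t: 7.57
tcp_pos: [0.5654, 0.0236, 0.0839]
tool_rot: [1.0, 0.0, -0.0, -0.0]
force: [0.3, 0.0, -1.6]
finger_gap: 0.22
gripper_force: 59.1
```

```bash
python3 st.py
```

```text
7.57 [565.4  23.6  83.9] [ 0.3  0.  -1.6] [ 0.03 -0.05  0.03]
7.62 [565.4  23.6  83.9] [ 1.2  0.4 -1.8] [ 0.1  -0.08 -0.  ]
7.67 [565.4  23.6  83.9] [-0.  -0.5 -2. ] [ 0.04 -0.06 -0.03]
```

Request:
apply_moves --claw '[-1, -1, -1, -1, -1]' --travel '[[0, 0, 0.0006], [0, 0, 0.0012], [0, 0, 0.0018], [0, 0, 0.0018], [0, 0, 0.0018]]' --turn '[[0, 0, 0], [0, 0, 0], [0, 0, 0], [0, 0, 0], [0, 0, 0]]'

```text
t: 8.08
tcp_pos: [0.5656, 0.0235, 0.0829]
tool_rot: [1.0, 0.0, 0.0, 0.0]
force: [-0.1, -0.4, 2.5]
finger_gap: 0.22
gripper_force: 59.2
```

```bash
python3 st.py
```

```text
8.08 [565.6  23.5  82.9] [-0.1 -0.4  2.5] [0.05 0.12 0.  ]
8.13 [565.6  23.6  82.9] [-0.7 -0.2  3.4] [ 0.08  0.11 -0.02]
8.18 [565.6  23.6  82.9] [-0.3  0.   3.3] [ 0.01  0.14 -0.01]
```

Bottom felt at TCP z 82.9, about 5 N, which makes it 34 mm deep. I'll press a touch more and hold, then withdraw.

Request:
apply_moves --claw '[-1, -1, -1, -1, -1]' --travel '[[0, 0, 0.0004], [0, 0, 0.0004], [0, 0, 0.0004], [0, 0, 0.0004], [0, 0, 0.0004]]' --turn '[[0, 0, 0], [0, 0, 0], [0, 0, 0], [0, 0, 0], [0, 0, 0]]'

```text
t: 8.6
tcp_pos: [0.5657, 0.0236, 0.0828]
tool_rot: [1.0, 0.0, 0.0, 0.0]
force: [-0.8, 0.5, 6.4]
finger_gap: 0.216
gripper_force: 59.5
```

Request:
apply_moves --claw '[-1, -1, -1, -1, -1]' --travel '[[0, 0, -0.02], [0, 0, -0.05], [0, 0, -0.09], [0, 0, -0.12], [0, 0, -0.15]]' --turn '[[0, 0, 0], [0, 0, 0], [0, 0, 0], [0, 0, 0], [0, 0, 0]]'

```text
t: 9.02
tcp_pos: [0.5653, 0.0236, 0.203]
tool_rot: [1.0, 0.0, -0.0, 0.0]
force: [0.8, 0.8, -2.2]
finger_gap: 0.217
gripper_force: 58.9
```

```bash
python3 st.py
```

```text
9.02 [565.3  23.6 203. ] [ 0.8  0.8 -2.2] [ 0.   -0.02 -0.02]
9.07 [568.3  23.3 207.8] [ 1.8 -0.4  1.6] [-0.04 -0.14 -0.02]
9.12 [568.2  23.2 205.9] [ 0.4  0.6 -1.9] [ 0.01  0.01 -0.08]
```

Request:
apply_moves --claw '[-1, -1, -1, -1, -1]' --travel '[[-0.0144, 0.0459, 0], [-0.0288, 0.0917, 0], [-0.0431, 0.1376, 0], [-0.0575, 0.1834, 0], [-0.0719, 0.2293, 0]]' --turn '[[0, 0, 0], [0, 0, 0], [0, 0, 0], [0, 0, 0], [0, 0, 0]]'

```text
t: 9.53
tcp_pos: [0.5064, -0.1608, 0.2007]
tool_rot: [1.0, 0.0, -0.001, -0.001]
force: [0.9, -0.3, -0.9]
finger_gap: 0.218
gripper_force: 59.1
```

Request:
apply_moves --claw '[-1, -1, -1, -1, -1]' --travel '[[-0.0144, 0.0459, 0], [-0.0288, 0.0917, 0], [-0.0431, 0.1376, 0], [-0.0431, 0.1376, 0], [-0.0431, 0.1376, 0.06]]' --turn '[[0, 0, 0], [0, 0, 0], [0, 0, 0], [0, 0, 0], [0, 0, 0]]'

```text
t: 9.95
tcp_pos: [0.4773, -0.2764, 0.1652]
tool_rot: [1.0, -0.002, 0.006, 0.006]
force: [1.7, -1.0, -1.0]
finger_gap: 0.217
gripper_force: 59.2
```

```bash
python3 st.py; python3 - <<'E'
from h import *
manip.snapshot("top")
s=manip.sense();print((1000*s['tcp_pos']).round(1))
S=manip.snapshot("side")
b=cv2.resize(S["pixels"][310:420,230:340],None,fx=5,fy=5,interpolation=cv2.INTER_CUBIC)
cv2.imwrite("pics/d3.png",b[:,:,::-1])
for v in range(335,372,2): print(v,[(1000*world(S,u,v)).round(0).tolist() for u in(276,279,282)])
E
```

```text
9.95 [ 477.3 -276.4  165.2] [ 1.7 -1.  -1. ] [-0.04 -0.04  0.02]
10.0 [ 470.9 -269.9  153. ] [-2.3  1.6 -8.4] [ 0.07  0.09 -0.03]
10.05 [ 469.3 -267.4  154.3] [-2.4  0.7 -1.2] [0.08 0.04 0.05]
[ 470.6 -267.7  156.7]
335 [[454.0, -302.0, 295.0], [457.0, -303.0, 294.0], [460.0, -304.0, 294.0]]
337 [[454.0, -301.0, 288.0], [457.0, -304.0, 290.0], [460.0, -305.0, 289.0]]
339 [[460.0, -289.0, 248.0], [461.0, -295.0, 261.0], [461.0, -302.0, 277.0]]
341 [[460.0, -289.0, 242.0], [461.0, -295.0, 253.0], [461.0, -303.0, 271.0]]
343 [[459.0, -290.0, 238.0], [461.0, -295.0, 246.0], [461.0, -303.0, 265.0]]
345 [[459.0, -290.0, 231.0], [463.0, -290.0, 227.0], [461.0, -303.0, 260.0]]
347 [[459.0, -290.0, 225.0], [463.0, -291.0, 223.0], [469.0, -288.0, 208.0]]
349 [[459.0, -291.0, 220.0], [463.0, -292.0, 217.0], [468.0, -290.0, 208.0]]
351 [[459.0, -290.0, 209.0], [463.0, -292.0, 210.0], [466.0, -294.0, 211.0]]
353 [[460.0, -289.0, 200.0], [463.0, -291.0, 200.0], [465.0, -296.0, 212.0]]
355 [[462.0, -285.0, 178.0], [465.0, -288.0, 183.0], [464.0, -298.0, 210.0]]
357 [[462.0, -284.0, 169.0], [460.0, -298.0, 208.0], [462.0, -303.0, 218.0]]
359 [[462.0, -284.0, 159.0], [465.0, -288.0, 168.0], [460.0, -307.0, 222.0]]
361 [[467.0, -272.0, 113.0], [472.0, -272.0, 107.0], [460.0, -307.0, 214.0]]
363 [[467.0, -272.0, 104.0], [472.0, -272.0, 98.0], [460.0, -307.0, 208.0]]
365 [[467.0, -272.0, 95.0], [472.0, -273.0, 92.0], [483.0, -263.0, 50.0]]
367 [[467.0, -272.0, 85.0], [477.0, -263.0, 46.0], [481.0, -265.0, 48.0]]
369 [[472.0, -262.0, 39.0], [477.0, -263.0, 36.0], [481.0, -267.0, 43.0]]
371 [[473.0, -261.0, 26.0], [477.0, -262.0, 24.0], [481.0, -267.0, 32.0]]
```

View pics/d3.png

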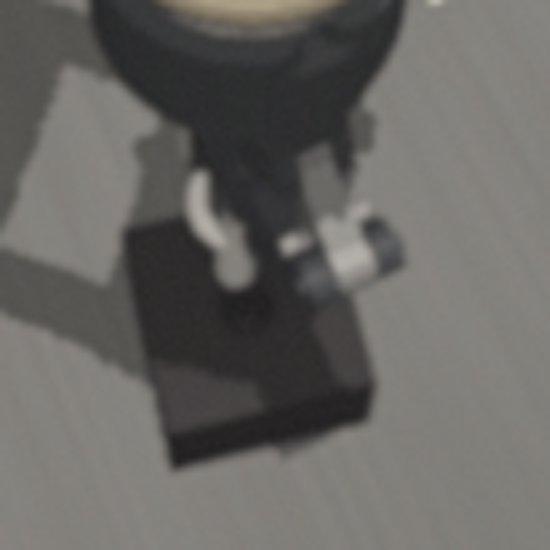

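The shaft tip is at (235,285) in d3, the hole mouth at about (247,312), so the rod is a few mm off while the arm still settles. I'll settle and trim.

```bash
python3 st.py;python3 st.py
```

```text
10.15 [ 472.2 -268.6  158.8] [-0.  -0.5 -1.3] [-0.01  0.02 -0.04]
10.2 [ 473.4 -269.3  160.4] [ 0.3 -0.7 -0.6] [-0.05 -0.02 -0.01]
10.25 [ 474.1 -269.7  161.4] [ 0.5  0.1 -1.6] [ 0.04 -0.01 -0.  ]
10.25 [ 474.1 -269.7  161.4] [ 0.5  0.1 -1.6] [ 0.04 -0.01 -0.  ]
10.3 [ 474.4 -269.9  161.9] [-0.2  0.2 -0.3] [ 0.   -0.02  0.02]
10.35 [ 474.5 -270.   162.2] [ 1.  -1.  -0.8] [0.01 0.01 0.02]
```

Request:
apply_moves --claw '[-1, -1, -1, -1, -1]' --travel '[[-0.0015, 0, 0.015], [-0.0015, 0, 0.03], [-0.0015, 0, 0.038], [-0.0015, 0, 0.038], [-0.0015, 0, 0.038]]' --turn '[[0, 0, 0], [0, 0, 0], [0, 0, 0], [0, 0, 0], [0, 0, 0]]'

```text
t: 10.77
tcp_pos: [0.4727, -0.2699, 0.1308]
tool_rot: [1.0, 0.0, 0.0, 0.0]
force: [-0.4, 0.1, -1.3]
finger_gap: 0.218
gripper_force: 59.2
```

Request:
apply_moves --claw '[-1, -1, -1, -1, -1]' --travel '[[0, 0, 0.004], [0, 0, 0.008], [0, 0, 0.012], [0, 0, 0.016], [0, 0, 0.02]]' --turn '[[0, 0, 0], [0, 0, 0], [0, 0, 0], [0, 0, 0], [0, 0, 0]]'

```text
t: 11.18
tcp_pos: [0.4724, -0.27, 0.1138]
tool_rot: [1.0, 0.0, 0.0, 0.0]
force: [-0.3, 0.4, -1.9]
finger_gap: 0.218
gripper_force: 59.2
```

```bash
python3 st.py
```

```text
11.18 [ 472.4 -270.   113.8] [-0.3  0.4 -1.9] [0.   0.05 0.06]
11.23 [ 472.  -269.7  113.2] [ 0.1 -0.2 -2.1] [ 0.08 -0.04  0.01]
11.28 [ 472.  -269.7  113.5] [-0.9  0.2 -0.7] [ 0.02 -0.01 -0.02]
```

Request:
apply_moves --claw '[-1, -1, -1, -1, -1]' --travel '[[0, 0, 0.01], [0, 0, 0.02], [0, 0, 0.03], [0, 0, 0.035], [0, 0, 0.037]]' --turn '[[0, 0, 0], [0, 0, 0], [0, 0, 0], [0, 0, 0], [0, 0, 0]]'

```text
t: 11.7
tcp_pos: [0.4717, -0.2694, 0.0832]
tool_rot: [1.0, 0.0, -0.001, -0.001]
force: [0.2, -0.7, -1.1]
finger_gap: 0.22
gripper_force: 59.2
```

```bash
python3 st.py
```

```text
11.7 [ 471.7 -269.4   83.2] [ 0.2 -0.7 -1.1] [-0.01  0.02  0.02]
11.75 [ 471.8 -269.5   83.4] [ 0.1  0.5 -2.7] [0.07 0.01 0.05]
11.8 [ 472.1 -269.8   83.9] [ 1.5  0.4 -1.4] [-0.02 -0.04  0.02]
```

Lower the last 1.5 mm, then release and rise.

Request:
apply_moves --claw '[-1, -1, -1, -1, -1]' --travel '[[0, 0, 0.0006], [0, 0, 0.0012], [0, 0, 0.0018], [0, 0, 0.002], [0, 0, 0.002]]' --turn '[[0, 0, 0], [0, 0, 0], [0, 0, 0], [0, 0, 0], [0, 0, 0]]'

```text
t: 12.22
tcp_pos: [0.4724, -0.27, 0.0831]
tool_rot: [1.0, -0.0, 0.0, 0.0]
force: [1.1, 0.4, -1.2]
finger_gap: 0.223
gripper_force: 59.2
```

Request:
apply_moves --claw '[0.2, 0.2, 0.2, 0.2, 0.2]' --travel '[[0, 0, 0], [0, 0, 0], [0, 0, 0], [0, 0, 0], [0, 0, 0]]' --turn '[[0, 0, 0], [0, 0, 0], [0, 0, 0], [0, 0, 0], [0, 0, 0]]'

```text
t: 12.63
tcp_pos: [0.4724, -0.27, 0.083]
tool_rot: [1.0, 0.0, 0.0, 0.0]
force: [-0.6, -0.7, 0.1]
finger_gap: 0.597
gripper_force: 0.0
```

Request:
apply_moves --claw '[0.2, 0.2, 0.2, 0.2, 0.2]' --travel '[[0, 0, -0.02], [0, 0, -0.06], [0, 0, -0.1], [0, 0, -0.14], [0, 0, -0.16]]' --turn '[[0, 0, 0], [0, 0, 0], [0, 0, 0], [0, 0, 0], [0, 0, 0]]'

```text
t: 13.05
tcp_pos: [0.4737, -0.271, 0.2147]
tool_rot: [1.0, 0.0, 0.002, 0.002]
force: [0.3, -0.1, -0.8]
finger_gap: 0.595
gripper_force: 0.0
```

```bash
python3 st.py;python3 st.py; python3 - <<'E'
from h import *
S=manip.snapshot("side")
b=cv2.resize(S["pixels"][310:420,230:340],None,fx=4,fy=4,interpolation=cv2.INTER_CUBIC)
cv2.imwrite("pics/d4.png",b[:,:,::-1])
for v in range(346,375,2): print(v,[(1000*world(S,u,v)).round(0).tolist() for u in(275,279,282)])
E
```

```text
13.05 [ 473.7 -271.   214.7] [ 0.3 -0.1 -0.8] [ 0.   -0.04  0.01]
13.1 [ 474.8 -271.9  216.7] [0.8 0.1 1.5] [0.   0.03 0.02]
13.15 [ 474.1 -271.4  214.5] [ 0.3  0.8 -0.4] [-0.03  0.01  0.02]
13.15 [ 474.1 -271.4  214.5] [ 0.3  0.8 -0.4] [-0.03  0.01  0.02]
13.2 [ 473.  -270.5  212.5] [-0.  -0.7 -1.1] [ 0.02 -0.05 -0.04]
13.25 [ 472.1 -269.8  211. ] [-0.2  0.3 -1.1] [ 0.02 -0.01  0.  ]
346 [[494.0, -211.0, 1.0], [501.0, -213.0, -2.0], [460.0, -305.0, 262.0]]
348 [[492.0, -214.0, 1.0], [499.0, -217.0, 1.0], [459.0, -306.0, 260.0]]
350 [[490.0, -218.0, 2.0], [489.0, -238.0, 52.0], [462.0, -302.0, 241.0]]
352 [[471.0, -261.0, 121.0], [476.0, -263.0, 120.0], [462.0, -302.0, 233.0]]
354 [[470.0, -264.0, 120.0], [475.0, -266.0, 119.0], [462.0, -302.0, 225.0]]
356 [[468.0, -266.0, 120.0], [474.0, -268.0, 118.0], [478.0, -271.0, 119.0]]
358 [[467.0, -269.0, 120.0], [472.0, -272.0, 120.0], [477.0, -274.0, 119.0]]
360 [[466.0, -272.0, 120.0], [471.0, -275.0, 121.0], [475.0, -277.0, 122.0]]
362 [[464.0, -275.0, 121.0], [470.0, -277.0, 119.0], [474.0, -279.0, 120.0]]
364 [[464.0, -275.0, 112.0], [469.0, -280.0, 118.0], [474.0, -279.0, 110.0]]
366 [[464.0, -275.0, 103.0], [469.0, -279.0, 107.0], [474.0, -280.0, 102.0]]
368 [[464.0, -275.0, 92.0], [469.0, -279.0, 98.0], [474.0, -280.0, 94.0]]
370 [[464.0, -275.0, 83.0], [469.0, -279.0, 86.0], [474.0, -280.0, 85.0]]
372 [[464.0, -276.0, 75.0], [470.0, -277.0, 72.0], [474.0, -281.0, 77.0]]
374 [[463.0, -278.0, 74.0], [468.0, -282.0, 76.0], [473.0, -283.0, 74.0]]
```

Handle top reads z = 120 mm with the rod at (474,-269): it stands on the floor of its stand. Next is the long post.

Request:
apply_moves --claw '[0, 0, 0, 0, 0]' --travel '[[0.0024, -0.0452, 0], [0.0048, -0.0904, 0], [0.0072, -0.1356, 0], [0.0096, -0.1808, 0], [0.0121, -0.226, 0]]' --turn '[[0, 0, 0], [0, 0, 0], [0, 0, 0], [0, 0, 0], [0, 0, 0]]'

```text
t: 13.72
tcp_pos: [0.4806, -0.0872, 0.2091]
tool_rot: [1.0, -0.0, -0.002, -0.001]
force: [0.8, -0.0, -0.5]
finger_gap: 0.501
gripper_force: 0.0
```

Request:
apply_moves --claw '[0, 0, 0, 0, 0]' --travel '[[0.0024, -0.0452, 0], [0.0048, -0.0904, 0], [0.0072, -0.1356, 0], [0.0096, -0.1808, 0], [0.0121, -0.226, 0]]' --turn '[[0, 0, 0], [0, 0, 0], [0, 0, 0], [0, 0, 0], [0, 0, 0]]'

```text
t: 14.13
tcp_pos: [0.4902, 0.0934, 0.2091]
tool_rot: [1.0, -0.0, -0.002, -0.0]
force: [0.7, 0.6, -0.3]
finger_gap: 0.502
gripper_force: 0.0
```

Request:
apply_moves --claw '[0, 0, 0, 0, 0]' --travel '[[0.0024, -0.0452, 0], [0.0048, -0.0904, 0], [0.0072, -0.1356, 0], [0.0096, -0.1808, 0], [0.0121, -0.226, 0]]' --turn '[[0, 0, 0], [0, 0, 0], [0, 0, 0], [0, 0, 0], [0, 0, 0]]'

```text
t: 14.55
tcp_pos: [0.4999, 0.2739, 0.2087]
tool_rot: [1.0, 0.0, -0.002, 0.001]
force: [0.4, -0.3, -0.0]
finger_gap: 0.501
gripper_force: 0.0
```

```bash
python3 st.py;python3 st.py;python3 st.py
```

```text
14.55 [499.9 273.9 208.7] [ 0.4 -0.3 -0. ] [-0.03 -0.04  0.04]
14.6 [500.7 280.3 209.1] [2.1 4.1 1. ] [ 0.13 -0.06  0.01]
14.65 [500.4 277.  209. ] [-0.1  0.   0.2] [-0.04 -0.   -0.01]
14.65 [500.4 277.  209. ] [-0.1  0.   0.2] [-0.04 -0.   -0.01]
14.7 [500.  274.5 208.8] [ 0.1  0.2 -0.2] [-0.   -0.   -0.01]
14.75 [500.  272.9 208.9] [-0.4 -0.1  0.1] [-0.03 -0.   -0.03]
14.75 [500.  272.9 208.9] [-0.4 -0.1  0.1] [-0.03 -0.   -0.03]
14.8 [500.1 271.9 209.2] [-0.5 -0.4 -0.3] [ 0.02 -0.01  0.02]
14.85 [500.4 271.4 209.5] [0.  0.4 0. ] [0.   0.03 0.04]
```

Request:
apply_moves --claw '[0, 0, 0, 0, 0]' --travel '[[0.0005, -0.0022, 0.03], [0.0005, -0.0022, 0.07], [0.0005, -0.0022, 0.11], [0.0005, -0.0022, 0.13], [0.0005, -0.0022, 0.13]]' --turn '[[0, 0, 0], [0, 0, 0], [0, 0, 0], [0, 0, 0], [0, 0, 0]]'

```text
t: 15.27
tcp_pos: [0.4988, 0.2714, 0.1029]
tool_rot: [1.0, -0.001, -0.005, 0.002]
force: [-0.2, -0.5, -0.1]
finger_gap: 0.496
gripper_force: 0.0
```

Request:
apply_moves --claw '[0, 0, 0, 0, 0]' --travel '[[0, 0, 0.02], [0, 0, 0.04], [0, 0, 0.06], [0, 0, 0.069], [0, 0, 0.069]]' --turn '[[0, 0, 0], [0, 0, 0], [0, 0, 0], [0, 0, 0], [0, 0, 0]]'

```text
t: 15.68
tcp_pos: [0.5014, 0.2731, 0.0511]
tool_rot: [1.0, -0.001, -0.001, 0.0]
force: [-0.9, -0.5, -0.1]
finger_gap: 0.502
gripper_force: 0.0
```

```bash
python3 st.py;python3 st.py; python3 - <<'E'
from h import *
S=manip.snapshot("side")
b=cv2.resize(S["pixels"][120:210,140:260],None,fx=5,fy=5,interpolation=cv2.INTER_CUBIC)
cv2.imwrite("pics/d5.png",b[:,:,::-1])
E
```

```text
15.68 [501.4 273.1  51.1] [-0.9 -0.5 -0.1] [-0.03  0.04 -0.02]
15.73 [501.9 273.5  52. ] [ 0.5 -0.2  1. ] [-0.03  0.01 -0.02]
15.78 [502.5 273.8  52.6] [0.2 0.6 0.4] [ 0.01 -0.02 -0.01]
15.78 [502.5 273.8  52.6] [0.2 0.6 0.4] [ 0.01 -0.02 -0.01]
15.83 [502.7 274.1  52.9] [0.1 0.6 0.3] [ 0.05 -0.06  0.01]
15.88 [502.7 274.2  53. ] [ 0.2  0.2 -0.6] [0.04 0.   0.03]
```

View pics/d5.png

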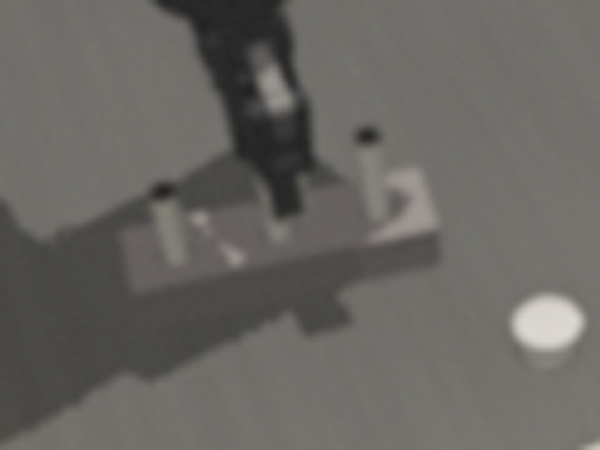

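The fingers straddle the middle (long) post, whose foot shows at (280,225), and both neighbours are clear. Closing and lifting.

Request:
apply_moves --claw '[-1, -1, -1, -1, -1]' --travel '[[-0.001, 0, 0.001], [-0.001, 0, 0.001], [-0.001, 0, 0.001], [-0.001, 0, 0.001], [-0.001, 0, 0.001]]' --turn '[[0, 0, 0], [0, 0, 0], [0, 0, 0], [0, 0, 0], [0, 0, 0]]' --newtons 50

```text
t: 16.35
tcp_pos: [0.5011, 0.2743, 0.0514]
tool_rot: [1.0, 0.0, 0.0, -0.0]
force: [-0.6, -0.2, 5.0]
finger_gap: 0.116
gripper_force: 48.7
```

```bash
python3 st.py;python3 st.py
```

```text
16.35 [501.1 274.3  51.4] [-0.6 -0.2  5. ] [-0.07  0.13 -0.07]
16.4 [501.1 274.3  51.4] [-1.2  0.   4.6] [-0.05  0.16 -0.07]
16.45 [501.1 274.3  51.4] [-0.4 -1.4  5.6] [-0.13  0.17  0.02]
16.45 [501.1 274.3  51.4] [-0.4 -1.4  5.6] [-0.13  0.17  0.02]
16.5 [501.1 274.3  51.4] [-1.   0.4  5.6] [-0.08  0.21  0.01]
16.55 [501.1 274.3  51.4] [-0.5 -0.3  5.6] [-0.03  0.13 -0.01]
```

Request:
apply_moves --claw '[-1, -1, -1, -1, -1]' --travel '[[0, 0, -0.015], [0, 0, -0.035], [0, 0, -0.06], [0, 0, -0.08], [0, 0, -0.08]]' --turn '[[0, 0, 0], [0, 0, 0], [0, 0, 0], [0, 0, 0], [0, 0, 0]]'

```text
t: 16.97
tcp_pos: [0.5031, 0.275, 0.1183]
tool_rot: [1.0, 0.0, 0.003, -0.001]
force: [0.1, -0.1, -0.8]
finger_gap: 0.117
gripper_force: 48.6
```

Request:
apply_moves --claw '[-1, -1, -1, -1, -1]' --travel '[[0.0095, 0.037, 0], [0.02, 0.078, 0], [0.0305, 0.119, 0], [0.041, 0.16, 0], [0.0515, 0.2007, 0]]' --turn '[[0, 0, 0], [0, 0, 0], [0, 0, 0], [0, 0, 0], [0, 0, 0]]'

```text
t: 17.38
tcp_pos: [0.5419, 0.1123, 0.1144]
tool_rot: [1.0, 0.0, -0.001, -0.0]
force: [-0.2, -0.0, -0.2]
finger_gap: 0.112
gripper_force: 48.7
```

Request:
apply_moves --claw '[-1, -1, -1, -1, -1]' --travel '[[0.01, 0.04, 0], [0.02, 0.08, 0], [0.029, 0.1128, 0], [0.029, 0.1128, 0], [0.029, 0.1128, 0]]' --turn '[[0, 0, 0], [0, 0, 0], [0, 0, 0], [0, 0, 0], [0, 0, 0]]'

```text
t: 17.8
tcp_pos: [0.5654, 0.0219, 0.1143]
tool_rot: [1.0, -0.002, -0.0, -0.0]
force: [0.2, -0.1, -1.0]
finger_gap: 0.111
gripper_force: 48.8
```

```bash
python3 st.py;python3 st.py;python3 st.py
```

```text
17.8 [565.4  21.9 114.3] [ 0.2 -0.1 -1. ] [0.   0.03 0.  ]
17.85 [564.7  23.1 114.3] [ 0.2 -0.4 -0.9] [-0.01 -0.    0.01]
17.9 [564.4  24.  114.3] [-0.6  0.4 -0.9] [-0.01 -0.01  0.06]
17.9 [564.4  24.  114.3] [-0.6  0.4 -0.9] [-0.01 -0.01  0.06]
17.95 [564.4  24.5 114.5] [ 0.2  0.1 -0.5] [ 0.04  0.04 -0.04]
18.0 [564.5  24.7 114.6] [ 0.2 -0.1 -0.7] [-0.02 -0.02 -0.03]
18.0 [564.5  24.7 114.6] [ 0.2 -0.1 -0.7] [-0.02 -0.02 -0.03]
18.05 [564.7  24.8 114.7] [-0.9 -0.3 -0.3] [ 0.01  0.06 -0.02]
18.1 [564.8  24.7 114.8] [-0.5  0.  -0.2] [-0.01  0.    0.04]
```

Request:
apply_moves --claw '[-1, -1, -1, -1, -1]' --travel '[[0.001, 0.0014, 0.012], [0.001, 0.0014, 0.023], [0.001, 0.0014, 0.023], [0.001, 0.0014, 0.023], [0.001, 0.0014, 0.023]]' --turn '[[0, 0, 0], [0, 0, 0], [0, 0, 0], [0, 0, 0], [0, 0, 0]]'

```text
t: 18.52
tcp_pos: [0.566, 0.0224, 0.0961]
tool_rot: [1.0, 0.0, -0.0, -0.0]
force: [0.7, 1.0, -0.6]
finger_gap: 0.112
gripper_force: 48.8
```

```bash
python3 st.py; python3 - <<'E'
from h import *
S=manip.snapshot("side");s=manip.sense();print((1000*s['tcp_pos']).round(1))
for v in range(214,231): print(v,[(1000*world(S,u,v)).round(1).tolist() for u in(257,258,259,260,261,262,263)])
b=cv2.resize(S["pixels"][195:245,225:291],None,fx=12,fy=12,interpolation=cv2.INTER_CUBIC)
cv2.imwrite("pics/d6.png",b[:,:,::-1])
E
```

```text
18.52 [566.   22.4  96.1] [ 0.7  1.  -0.6] [-0.05 -0.03 -0.  ]
18.57 [566.2  22.3  96.4] [ 0.4 -0.  -0.2] [ 0.02  0.02 -0.01]
18.62 [566.3  22.3  96.6] [-0.4  0.4 -0.3] [0.05 0.03 0.01]
[566.4  22.2  96.7]
214 [[558.2, 12.2, 101.0], [559.9, 11.3, 101.1], [559.8, 5.5, 107.6], [561.1, 3.4, 109.3], [563.6, 4.5, 106.8], [566.3, 6.1, 103.6], [585.5, 48.5, 46.0]]
215 [[557.7, 11.3, 99.1], [560.0, 11.7, 97.5], [561.7, 10.8, 97.6], [566.2, 17.0, 88.2], [568.3, 16.8, 87.3], [570.7, 17.4, 85.4], [584.8, 47.0, 44.6]]
216 [[561.4, 21.5, 82.5], [562.3, 18.1, 85.8], [563.8, 16.5, 86.8], [566.0, 16.6, 85.6], [568.2, 16.6, 84.4], [570.4, 16.9, 82.9], [583.3, 43.7, 45.7]]
217 [[561.7, 22.7, 77.6], [563.3, 21.1, 78.7], [563.9, 17.2, 82.8], [566.0, 16.8, 82.1], [567.2, 14.4, 84.2], [571.0, 18.5, 77.5], [582.0, 40.6, 46.5]]
218 [[561.4, 22.3, 75.0], [562.4, 19.1, 78.1], [563.9, 17.5, 79.2], [566.1, 17.3, 78.2], [568.7, 18.5, 75.5], [570.6, 17.8, 75.2], [581.3, 38.9, 45.4]]
219 [[568.3, 40.8, 46.8], [562.6, 20.0, 73.7], [564.6, 19.5, 73.3], [566.1, 17.7, 74.6], [567.7, 16.3, 75.3], [570.3, 17.4, 72.6], [
[... 991 characters left out ...]
, 30.5], [570.4, 30.9, 33.0], [572.0, 29.2, 34.1], [573.5, 27.2, 35.6], [572.1, 18.1, 47.2]]
227 [[563.4, 30.7, 33.5], [566.1, 31.9, 30.6], [568.2, 31.5, 29.9], [570.2, 30.7, 29.7], [572.3, 30.1, 29.3], [573.2, 26.6, 33.1], [571.8, 17.5, 44.6]]
228 [[559.4, 20.3, 44.7], [561.3, 19.6, 44.5], [568.3, 32.1, 25.6], [570.4, 31.5, 25.1], [567.1, 17.2, 44.2], [568.7, 15.5, 45.3], [571.7, 17.3, 41.5]]
229 [[558.5, 18.3, 44.3], [559.9, 16.0, 46.2], [562.1, 16.2, 44.7], [563.9, 14.9, 45.3], [565.8, 14.0, 45.3], [567.7, 13.3, 45.1], [569.7, 12.7, 44.6]]
230 [[557.3, 15.4, 45.0], [559.1, 14.5, 45.0], [561.0, 13.5, 45.2], [562.6, 11.9, 46.2], [565.5, 13.8, 42.3], [566.6, 10.7, 45.4], [569.1, 11.4, 43.1]]
```

View pics/d6.png

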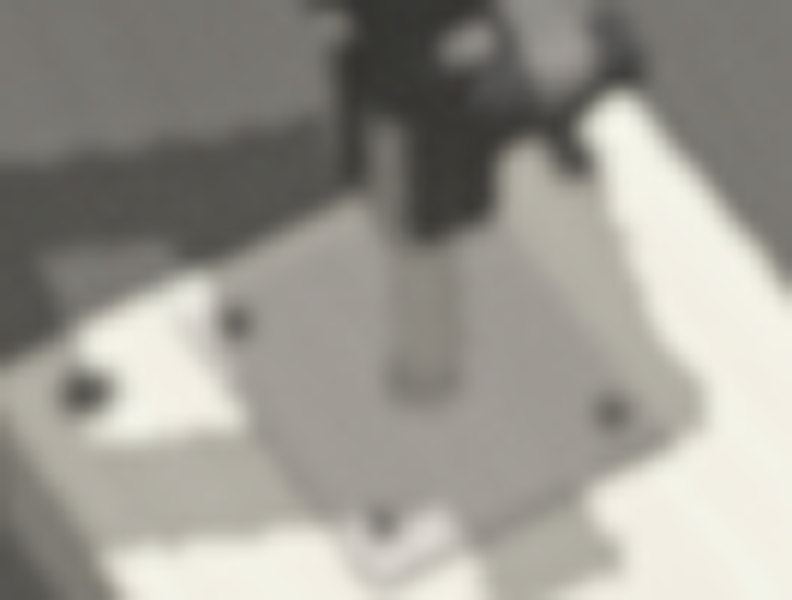

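d6 shows the post foot (bottom edge about (423,375)) just above the socket's dark rim at (423,400). The depth points put it about 1 mm too far in +x and 1.5 mm too far in -y. I'll correct and lower gently.

Request:
apply_moves --claw '[-1, -1, -1, -1, -1]' --travel '[[-0.0011, -0.0018, 0], [-0.0011, -0.0018, 0.003], [-0.0011, -0.0018, 0.006], [-0.0011, -0.0018, 0.008], [-0.0011, -0.0018, 0.008]]' --turn '[[0, 0, 0], [0, 0, 0], [0, 0, 0], [0, 0, 0], [0, 0, 0]]'

```text
t: 19.08
tcp_pos: [0.5649, 0.0237, 0.0897]
tool_rot: [1.0, 0.0, -0.0, -0.0]
force: [-0.1, 0.0, -0.0]
finger_gap: 0.109
gripper_force: 48.8
```

Request:
apply_moves --claw '[-1, -1, -1, -1, -1]' --travel '[[0, 0, 0.002], [0, 0, 0.004], [0, 0, 0.006], [0, 0, 0.008], [0, 0, 0.009]]' --turn '[[0, 0, 0], [0, 0, 0], [0, 0, 0], [0, 0, 0], [0, 0, 0]]'

```text
t: 19.5
tcp_pos: [0.5652, 0.0238, 0.0827]
tool_rot: [1.0, -0.0, -0.0, -0.0]
force: [-0.1, 0.8, 0.4]
finger_gap: 0.118
gripper_force: 48.8
```

```bash
python3 st.py
```

```text
19.5 [565.2  23.8  82.7] [-0.1  0.8  0.4] [ 0.03 -0.07  0.02]
19.55 [565.1  23.7  82.6] [ 0.6 -0.9  0.1] [ 0.01 -0.   -0.02]
19.6 [565.2  23.8  82.7] [ 0.6  0.9 -0.2] [ 0.07  0.01 -0.04]
```

Request:
apply_moves --claw '[-1, -1, -1, -1, -1]' --travel '[[0, 0, 0.003], [0, 0, 0.007], [0, 0, 0.011], [0, 0, 0.015], [0, 0, 0.017]]' --turn '[[0, 0, 0], [0, 0, 0], [0, 0, 0], [0, 0, 0], [0, 0, 0]]'

```text
t: 20.02
tcp_pos: [0.565, 0.0238, 0.0687]
tool_rot: [1.0, -0.0, -0.0, -0.0]
force: [-0.2, -0.3, -0.5]
finger_gap: 0.118
gripper_force: 48.8
```

```bash
python3 st.py
```

```text
20.02 [565.   23.8  68.7] [-0.2 -0.3 -0.5] [ 0.03 -0.07 -0.02]
20.07 [565.   23.8  68.6] [0.8 0.5 0.5] [ 0.04 -0.02 -0.04]
20.12 [565.1  23.8  68.8] [ 0.7  0.5 -0.5] [-0.02 -0.02 -0.01]
```

Request:
apply_moves --claw '[-1, -1, -1, -1, -1]' --travel '[[0.0003, 0, 0.003], [0.0003, 0, 0.007], [0.0003, 0, 0.011], [0.0003, 0, 0.014], [0.0003, 0, 0.016]]' --turn '[[0, 0, 0], [0, 0, 0], [0, 0, 0], [0, 0, 0], [0, 0, 0]]'

```text
t: 20.53
tcp_pos: [0.5653, 0.0237, 0.0561]
tool_rot: [1.0, 0.0, -0.0, -0.0]
force: [0.3, -0.1, -0.9]
finger_gap: 0.114
gripper_force: 48.7
```

```bash
python3 st.py
```

```text
20.53 [565.3  23.7  56.1] [ 0.3 -0.1 -0.9] [-0.01  0.04 -0.04]
20.58 [565.2  23.8  55.9] [-0.2 -0.2 -0.9] [ 0.01 -0.07  0.01]
20.63 [565.2  23.8  56.1] [ 0.4 -0.7  0.4] [ 0.03 -0.04  0.01]
```

Request:
apply_moves --claw '[-1, -1, -1, -1, -1]' --travel '[[0, 0, 0.0008], [0, 0, 0.0016], [0, 0, 0.0024], [0, 0, 0.003], [0, 0, 0.003]]' --turn '[[0, 0, 0], [0, 0, 0], [0, 0, 0], [0, 0, 0], [0, 0, 0]]'

```text
t: 21.05
tcp_pos: [0.5655, 0.0237, 0.0541]
tool_rot: [1.0, 0.0, -0.0, -0.0]
force: [0.3, 0.6, -0.5]
finger_gap: 0.111
gripper_force: 48.7
```

```bash
python3 st.py
```

```text
21.05 [565.5  23.7  54.1] [ 0.3  0.6 -0.5] [ 0.    0.01 -0.01]
21.1 [565.5  23.7  54.1] [ 0.  -0.4 -0.3] [0.05 0.03 0.06]
21.15 [565.5  23.7  54.1] [ 0.1 -1.2 -0.1] [ 0.01 -0.02  0.01]
```

Request:
apply_moves --claw '[-1, -1, -1, -1, -1]' --travel '[[0, 0, 0.0006], [0, 0, 0.0012], [0, 0, 0.0016], [0, 0, 0.0016], [0, 0, 0.0016]]' --turn '[[0, 0, 0], [0, 0, 0], [0, 0, 0], [0, 0, 0], [0, 0, 0]]'

```text
t: 21.57
tcp_pos: [0.5657, 0.0237, 0.0534]
tool_rot: [1.0, 0.0, 0.0, 0.0]
force: [0.5, 0.3, 6.4]
finger_gap: 0.117
gripper_force: 49.0
```

```bash
python3 st.py
```

```text
21.57 [565.7  23.7  53.4] [0.5 0.3 6.4] [ 0.08  0.2  -0.01]
21.62 [565.8  23.7  53.4] [-1.1  0.1  5.1] [ 0.06  0.19 -0.05]
21.67 [565.7  23.7  53.4] [-1.3  0.4  4.7] [0.09 0.2  0.02]
```

Home at TCP z 53.4 mm, as predicted. Release, rise and move away.

Request:
apply_moves --claw '[0, 0, 0, 0, 0]' --travel '[[0, 0, -0.0005], [0, 0, -0.0005], [0, 0, -0.0005], [0, 0, -0.0005], [0, 0, -0.0005]]' --turn '[[0, 0, 0], [0, 0, 0], [0, 0, 0], [0, 0, 0], [0, 0, 0]]'

```text
t: 22.08
tcp_pos: [0.5654, 0.0237, 0.053]
tool_rot: [1.0, 0.0, -0.0, -0.0]
force: [-0.1, 1.3, -0.7]
finger_gap: 0.502
gripper_force: 0.0
```

Request:
apply_moves --claw '[0, 0, 0, 0, 0]' --travel '[[0, 0, -0.02], [0, 0, -0.06], [0, 0, -0.1], [0, 0, -0.14], [0, 0, -0.18]]' --turn '[[0, 0, 0], [0, 0, 0], [0, 0, 0], [0, 0, 0], [0, 0, 0]]'

```text
t: 22.5
tcp_pos: [0.5651, 0.0238, 0.1984]
tool_rot: [1.0, -0.0, -0.0, -0.0]
force: [1.4, -0.1, 0.0]
finger_gap: 0.498
gripper_force: 0.0
```

Request:
apply_moves --claw '[0, 0, 0, 0, 0]' --travel '[[-0.03, 0.035, 0], [-0.06, 0.07, 0], [-0.09, 0.105, 0], [-0.12, 0.14, 0], [-0.13, 0.16, 0]]' --turn '[[0, 0, 0], [0, 0, 0], [0, 0, 0], [0, 0, 0], [0, 0, 0]]'

```text
t: 22.92
tcp_pos: [0.4578, -0.1054, 0.197]
tool_rot: [1.0, -0.001, -0.002, -0.0]
force: [0.5, -0.0, -0.7]
finger_gap: 0.503
gripper_force: 0.0
```

```bash
python3 st.py; python3 st.py; python3 - <<'E'
from h import *
S=manip.snapshot("side");save("end",S)
for v in range(203,216): print(v,[(1000*world(S,u,v)).round(1).tolist() for u in(258,260,262)])
E
```

```text
22.92 [ 457.8 -105.4  197. ] [ 0.5 -0.  -0.7] [-0.01  0.03 -0.01]
22.97 [ 458.4 -107.5  197.1] [-0.5 -1.5 -0.6] [-0.05 -0.   -0.01]
23.02 [ 460.1 -106.2  197.3] [ 0.4  0.1 -0.2] [-0.01 -0.05 -0.02]
23.02 [ 460.1 -106.2  197.3] [ 0.4  0.1 -0.2] [-0.01 -0.05 -0.02]
23.07 [ 461.1 -105.2  197.4] [0.8 0.3 0.8] [-0.    0.03 -0.04]
23.12 [ 461.7 -104.5  197.4] [0.3 1.  0.3] [ 0.02  0.04 -0.  ]
203 [[602.2, 118.6, -0.6], [605.6, 114.4, 2.2], [610.0, 112.9, 1.6]]
204 [[601.0, 115.6, -0.4], [604.3, 111.4, 2.5], [609.1, 110.9, 0.6]]
205 [[599.6, 112.4, 0.2], [604.2, 111.4, -1.1], [607.9, 108.2, 0.5]]
206 [[598.5, 109.9, -0.3], [602.6, 107.6, 0.2], [607.0, 106.1, -0.4]]
207 [[597.5, 107.5, -0.7], [601.9, 106.1, -1.4], [605.2, 101.8, 1.6]]
208 [[595.7, 103.1, 1.3], [599.9, 101.4, 1.1], [591.3, 67.3, 42.6]]
209 [[594.2, 99.5, 2.4], [586.9, 68.3, 40.4], [589.9, 64.0, 43.5]]
210 [[582.0, 68.1, 39.6], [584.8, 63.2, 43.5], [588.0, 59.6, 46.0]]
211 [[580.0, 63.0, 42.8], [583.0, 58.8, 46.0], [586.8, 56.9, 46.1]]
212 [[566.4, 27.7, 85.7], [569.8, 25.4, 86.5], [586.0, 55.1, 45.1]]
213 [[565.4, 25.3, 85.8], [569.2, 24.0, 85.2], [573.2, 23.1, 84.2]]
214 [[565.2, 25.1, 82.8], [568.0, 21.2, 85.7], [571.5, 19.2, 86.2]]
215 [[563.9, 22.1, 83.6], [567.6, 20.5, 83.5], [572.0, 20.6, 81.2]]
```

View pics/end.png

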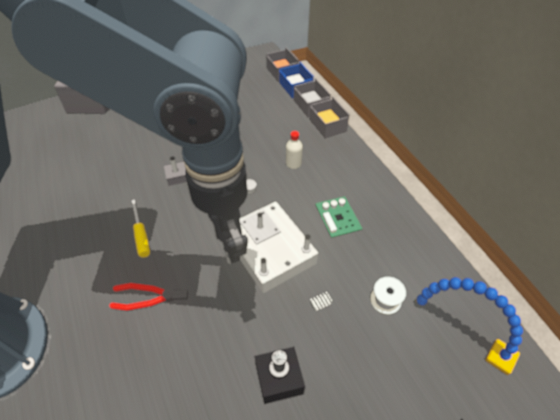

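The final picture shows the post upright in the socket at (260,220), its top at about 84–85 mm. The rod stands in its stand at (279,362) and the visible bystanders are where they were. The hand is clear, so I'm handing in.

```bash
python3 -c "
from station import manip
print(manip.sign_off())"
```

```text
the job is handed in; nothing more can be done
None
```

The rod touched bottom at about 34 mm and is back in its stand; the long post is fully home, its top reading about 84–85 mm against the rests' 84 mm, and the job is handed in with no verdict returned.

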